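Click the probe mast onto the test fixture's post

ROBOT

A 7-joint arm with a two-finger parallel gripper is mounted at the origin on the work surface. World frame = base frame: x ahead of the robot, y to its left, z up, the work surface at z = 0. Lengths are in mm, angles in degrees, forces in N, time in s.
With the tool pointing down it reaches from about 350 to 775 mm from the base axis. Payload 3.1 kg.
Tool frame: the origin (TCP) lies between the finger pads; the fingertips stand ahead of it and the grasp point (between the pads) lies 11 mm behind it (r.finger_overhang is the z of the fingertips in the tool frame, in mm); z points along the fingers, y is the line along which they close (so a half turn about z gives the same grasp; the last joint's range is limited). The gripper opens to 85 mm and grips with 20 to 120 N. Pads are 22 mm wide; open, the fingers measure 114 mm over their backs; the gripper's body (76 mm by 85 mm) begins 54 mm behind the grasp point. The pads swing forward as they close: fully open they stand 13 mm farther back than shut.
Start: joints at [72.726, 17.813, 0.802, 86.603, -0.252, 75.585, -1.558], TCP at [141.321, -531.55, 239.304] pointing down, gripper open.
Joint ranges: [-154.91, 154.91], [-16.99, 109.72], [-72.82, 74.43], [7.12, 147.25], [-82.49, 262.49], [11.32, 116.49], [-174.64, 174.64]. Speed limits (degrees/s): [159.86, 159.86, 180, 180, 180, 180, 180].

INTERFACE

Orientations are given as [roll, pitch, yaw] about the fixed x, y, z axes, in that order (R = Rz(yaw) Ry(pitch) Rx(roll)).
In Python, from rig import r gives the robot as it stands. The module is installed in compiled form; this text tells all that it offers.
- The arm moves only by the tool carry_out, never from a script. Its argument "plan" is a list of rows, each a list of 7 numbers: the shift along the tool's x, y, z in m, then the turn, a rotation vector about the tool's x, y, z in degrees, then the finger opening in m, from 0 to 0.0854. In form: [[tx, ty, tz, rx, ry, rz, gripper], ...]. A call has 1 to 8 rows; each row shifts and turns the commanded pose from where the row before left it, along the tool's axes as they then stand; what a row does not reach is not made up. A row lasts 1/8 s, in which the tool goes at most 62.5 mm and 10.7 degrees, less where a joint would pass 70% of its speed; a pose out of reach is approached as far as the arm can. A call is refused whole if a number of a shift passes 0.0625 or a number of a turn 10.7, either way. A call with a gripper value outside its range is refused whole. The fingers move at their own pace and stop on an object; "newtons" is the grip in N (left out, the last holds). Time passes only in rows, so rows that do not move let the fingers close. It gives the time, the measured TCP pose, the force, the opening and the grip force at its end, in the units of the state.
- r.get_obs(): the state, without advancing time (a new reading comes with each control period).
- r.snapshot(name): name is "scene" or "top" or "wrist"; returns (picture, depth): 420x560x3 uint8, red, green, blue; 420x560 float32, mm along the optical axis (not along the pixel's ray), 0 where there is no reading.
- r.camera_model(name): a dict with "camera_matrix" (3x3 intrinsics, pixels), "k1" (the pictures are not rectified: a ray, as slopes to the right and down, at radius r is drawn at 1 + k1 r^2 times it, then the intrinsics apply), "R" (3x3) and "t" (3): a world point X has camera coordinates R X + t. Camera axes: x right, y down, z forward; pixel columns grow to the right and rows downward; lengths in mm; the calibration is good to about 2 mm. A picture is of the moment at which its call begins: read the wrist's pose just before it. camera_model takes no time and is no camera call; for the wrist camera it gives the pose at the moment of the call.
- r.sign_off(): hands the job in; it is judged then, once.
The state is a dict: "clock": time; "qpos": joint angles; "qvel": joint speeds; "joint_torque": joint torques, N m; "tcp_pos": TCP position; "orientation": TCP orientation; "ft_force": force on the tool from outside, world axes, zero at the start; "torque": the same for the moment, N m; "grip_width": finger opening in mm; "finger_force": force on a finger pad.
Only numpy, scipy, OpenCV 4.12 (cv2) and the standard library are available. Lean on these libraries where they do the work, as an engineer would, in place of code of your own. Each camera call takes 0.05 s, during which the arm holds its last target. There are 200 camera calls.

TASK

Take the probe mast out of its blue holder and slide it down over the stub of the battery test fixture, hole towards the brass spring button, until the button pops out through the hole. The post's height is set differently each time, so go by feel and push gently, never harder than 30 N. Then, still holding the mast, pull it up lightly (about 5 N) to check that it is locked, and let go of it; leave everything else on the bench alone.

Things in the scene. Friction and masses are not known exactly. Their poses are not given: they have to be found in the camera images.
- mast_center (a point): Centre of the probe mast: a loose square aluminium tube, 32 mm across outside, 26 mm inside (3 mm walls), open at both ends, 130 mm tall, about 0.24 kg, upright in its blue holder, lower 14 mm in the socket. The point is on the tube's axis, 65 mm above its lower end; z runs up the tube. Both y faces are bare all the way up; above 100 mm all four are.
- mast_hole (a point): Centre of the hole in the mast's +x face, on the outer surface, 36.75 mm above the tube's lower end; 14 mm wide (along y), 15.5 mm tall (29 to 44.5 mm above the lower end). Same axes as the mast.
- mast_probe (a point): Lower tip of the black test probe that the mast carries on an arm (64 to 78 mm above the tube's lower end) on its -x face. The probe's axis is 55 mm from the tube's; it ranges from 15 to 100 mm above the tube's lower end, 14 mm thick. Same axes as the mast.
- mast: The mast as a whole; origin on the tube's axis at its lower end, same axes.
- holder: Blue plastic holder, 70 x 70 x 20 mm, fixed to the table; in its 34 mm square socket (floor 6 mm above the table) the mast stands at first. Origin: middle of its underside; same yaw as the mast at first.
- fixture: Battery test fixture, fixed to the table: steel plate 150 (x -93 to +57) x 120 x 12 mm, with a 56 mm square aluminium clamp block holding a post, and a pale resin nest with a cell at x = -57 mm. Origin: underside of the plate, on the post's vertical axis. The mast is right when its x axis points along the fixture's, so that its hole meets the button and its probe stands over the nest.
- clamp_top (a point): Middle of the clamp block's top, 44 mm above the table, on the post's axis. On the post: a red 44 mm square collar 8 mm thick, and above it a 24 mm square steel stub, faces along the fixture's x and y, reaching 67 mm above the collar's top, its last 10 mm tapering to 13 mm wide. The post's height is set anew each time and not reported: collar top 52 to 82 mm above the table. It is clamped firmly.
- button (a joint): Brass spring button in the stub's +x face, 10 mm wide, 37 mm above the collar's top. Value: how far it is pushed in, m; 0 = out (2 mm past the mast's outer face when through), 0.005 = held in by the tube. The mast coming down pushes it in by its ramp, taking 5 to 10 N. It pops out with the mast about 2 mm above the collar; then its flat underside lets the mast rise only about 2 mm from the collar.
- nest_cell_mid (a point): Centre of the loose black cell (21 mm across, 70 mm long) lying in the fixture's nest. Leave alone.
- cell_a_mid (a point): Centre of the blue cell, same size, in the grey tray. Leave alone.
- cell_b_mid (a point): Centre of the green cell in the grey tray. Leave alone.
- driver: Screwdriver lying on the table. Leave alone.
- spanner: Steel wrench lying on the table. Leave alone.
- spacer: Short piece of square tube, 90 x 32 x 32 mm, lying on the table. Not the mast; leave alone.
- jar: Jar with a red cap, 52 mm across, 75 mm tall. Leave alone.
Not all that is in view belongs to the job. What is shaped like the mast but pink is not meant. Several things have the shape of the fixture; the one meant has the colours described above.

How it is judged:
By the outcome, as a careful person would: the job done as asked, in the order asked, and still so for the second after the job is handed in, with the robot touching nothing.
It also fails if it takes over 56 s, if anything falls off the work surface, if the arm or the gripper's body presses on something with over 40 N, if the wrist force passes 120 N, or if a joint passes its speed limit or range.

## Working session

There is one attempt and no reset: what is moved stays moved. The work goes in short steps, Python scripts to look and compute and a tool call to move; the robot and the scene stay as the last step left them, time stands still between calls to the robot, and variables do not carry over. Pictures are saved under pics/ and viewed, at most 10 in all, crops included, and the job is handed in when it is done.

Besides the shell and the picture viewer there is one more tool, called after "Call:" by a JSON object that holds its "name" and its "arguments". carry_out: Moves the arm, as the interface text tells. Its arguments: {"type":"object","properties":{"plan":{"type":"array","items":{"type":"array","items":{"type":"number"}}},"newtons":{"type":"number"}},"required":["plan"]}

```bash
mkdir -p pics; cat > h.py <<'E'
import numpy as np, cv2
from rig import r
def snap(n,f):
    m=r.camera_model(n); p,d=r.snapshot(n); cv2.imwrite('pics/'+f+'.png',p[:,:,::-1]); np.savez('pics/'+f+'.npz',p=p,d=d,**{k:np.array(m[k]) for k in m}); return p,d,m
def load(f):
    z=np.load('pics/'+f+'.npz'); return z['p'],z['d'],z
def ray(m,uv):
    K=np.array(m['camera_matrix']); uv=np.atleast_2d(np.array(uv,float))
    q=(uv-K[:2,2])/[K[0,0],K[1,1]]; s=q.copy()
    for _ in range(20): s=q/(1+float(m['k1'])*(s**2).sum(1,keepdims=True))
    R=np.array(m['R']); t=np.array(m['t'])
    return -R.T@t, np.c_[s,np.ones(len(s))], R
def onz(m,uv,z):
    c,s,R=ray(m,uv); w=s@R; return c+w*((z-c[2])/w[:,2])[:,None]
def dep(m,d,uv):
    c,s,R=ray(m,uv); uv=np.atleast_2d(uv).astype(int); return c+(s@R)*d[uv[:,1],uv[:,0]][:,None]
def cloud(m,d):
    v,u=np.mgrid[:d.shape[0],:d.shape[1]]; return dep(m,d,np.c_[u.ravel(),v.ravel()]).reshape(*d.shape,3)
E
python3 - <<'E'
from h import *
a=snap('scene','s1')[0]; b=snap('top','t1')[0]
print(r.get_obs(), r.finger_overhang)
cv2.imwrite('pics/both.png',cv2.resize(np.hstack([a,b])[:,:,::-1],(800,300)))
for n in('scene','top'): print(r.camera_model(n))
E
```

```text
{'clock': 0.1, 'qpos': array([72.72571567, 17.85722414,  0.80190517, 86.68232391, -0.25180197,
       75.58478438, -1.55832263]), 'qvel': array([ 0.10506085, -0.17065378,  0.00124117, -0.20362144, -0.05214858,
        0.00834693,  0.04856939]), 'joint_torque': array([ 1.09494689e-03, -3.80852723e+01,  1.46781374e-01, -2.31242019e+01,
        1.22345594e-02,  8.03776231e-03,  3.99962772e-06]), 'tcp_pos': array([ 141.13184877, -530.92669813,  238.3197218 ]), 'orientation': array([-1.79877546e+02,  5.48609758e-03,  1.48894810e+01]), 'ft_force': array([-0.74438012,  0.73824738, -0.49282054]), 'torque': array([ 0.01134033, -0.00080738,  0.0033705 ]), 'finger_force': 0.0, 'grip_width': 85.42265865481401} 8.0
{'camera_matrix': array([[480.84927093,   0.        , 280.24373312],
       [  0.        , 480.84927093, 209.11690225],
       [  0.        ,   0.        ,   1.        ]]), 'k1': 0.03763536806685894, 'R': array([[-0.19189672,  0.98138115,  0.00816629],
       [ 0.76107202,  0.15406131, -0.63010673],
       [-0.61963298, -0.11470028, -0.7764656 ]]), 't': array([ 117.13945751, -362.05454395, 1625.44172616])}
{'camera_matrix': array([[469.95443771,   0.        , 285.35557374],
       [  0.        , 469.95443771, 208.80507712],
       [  0.        ,   0.        ,   1.        ]]), 'k1': -0.03925739871946232, 'R': array([[-0.00640322, -0.99993776, -0.00913628],
       [-0.99789549,  0.00697916, -0.06446616],
       [ 0.06452591,  0.00870426, -0.99787807]]), 't': array([  11.03571389,  538.90710435, 1125.00911639])}
```

View pics/s1.png

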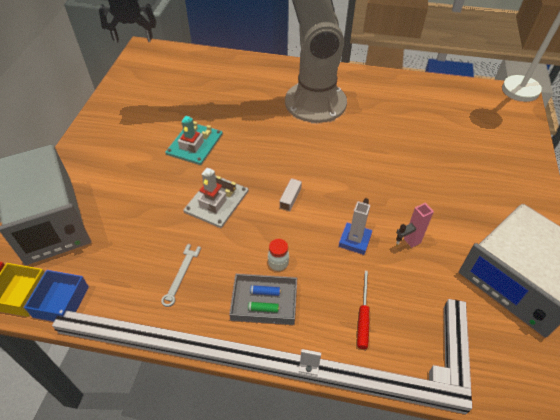

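View pics/t1.png

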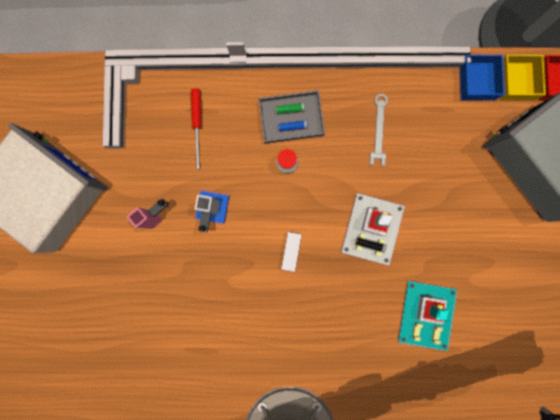

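Mast candidates: the grey tube in the blue holder (top 205,205; scene 360,222), the pink tube (top 140,217), and the spacer (top 291,252). Fixture candidates: the grey plate (top 374,228; scene 216,200) and the teal one (top 428,315). I choose the grey tube in the blue holder and the grey-plate fixture with the red collar, and check both in a crop.

```bash
python3 - <<'E'
from h import *
a,da,ma=load('s1'); b,db,mb=load('t1')
c=lambda p,u,v,w=45:cv2.resize(p[v-w:v+w,u-w:u+w],(390,290),interpolation=cv2.INTER_CUBIC)
cv2.imwrite('pics/crop.png',np.vstack([np.hstack([c(a,360,225),c(b,207,212)]),np.hstack([c(a,216,195),c(b,374,228)])])[:,:,::-1])
C=cloud(mb,db)
hsv=cv2.cvtColor(b,cv2.COLOR_RGB2HSV)
# mast top: height 136
def rect(mask,name):
    n,l,s,ce=cv2.connectedComponentsWithStats(mask.astype(np.uint8))
    for i in range(1,n):
        if s[i,4]>25:
            P=C[l==i]; q=cv2.minAreaRect(P[:,:2].astype(np.float32)); print(name,s[i,:5],'c',q[0],'sz',q[1],'ang',q[2],'z',np.median(P[:,2]),P[:,2].max())
roi=np.zeros(b.shape[:2],bool); roi[180:245,110:240]=1
rect(roi&(C[...,2]>122)&(C[...,2]<150),'mast')
rect(roi&(hsv[...,0]>100)&(hsv[...,0]<125)&(hsv[...,1]>150),'holder')
roi[:]=0; roi[190:268,338:410]=1
rect(roi&(C[...,2]>4)&(C[...,2]<25),'plate')
red=((hsv[...,0]<8)|(hsv[...,0]>172))&(hsv[...,1]>150)
rect(roi&red,'collar'); rect(roi&(C[...,2]>90),'stub')
print([ (z,(roi&(abs(C[...,2]-z)<2)).sum()) for z in range(10,160,4)])
E
```

```text
mast [195 195  18  17 113] c (545.9915771484375, 186.59130859375) sz (32.88801956176758, 31.80294418334961) ang 79.76615142822266 z 134.7389000834462 139.40500265468495
mast [127 207  21  21 112] c (516.4892578125, 335.5964050292969) sz (32.71553039550781, 33.224544525146484) ang 40.10641860961914 z 128.90118501027098 135.0005387447128
holder [201 192  27  30 293] c (525.9918823242188, 104.37250518798828) sz (237.03292846679688, 65.38916778564453) ang 75.81503295898438 z 20.108634753828028 1157.464021895074
plate [ 342  193   63   72 2101] c (490.2798156738281, -207.85238647460938) sz (124.85453033447266, 157.92599487304688) ang 74.45795440673828 z 11.844478861930611 24.8583243837395
collar [369 210  18  22 138] c (507.1042175292969, -209.00015258789062) sz (40.50173568725586, 41.09001922607422) ang 74.845947265625 z 77.16108282975767 85.61686243757276
stub [375 212  17  15 184] c (495.4289245605469, -112.31583404541016) sz (32.623294830322266, 225.38917541503906) ang 7.132216453552246 z 137.50893730272333 1157.464021895074
[(10, np.int64(1000)), (14, np.int64(886)), (18, np.int64(81)), (22, np.int64(22)), (26, np.int64(18)), (30, np.int64(17)), (34, np.int64(54)), (38, np.int64(104)), (42, np.int64(223)), (46, np.int64(155)), (50, np.int64(7)), (54, np.int64(0)), (58, np.int64(0)), (62, np.int64(0)), (66, np.int64(0)), (70, np.int64(5)), (74, np.int64(49)), (78, np.int64(128)), (82, np.int64(11)), (86, np.int64(8)), (90, np.int64(1)), (94, np.int64(6)), (98, np.int64(5)), (102, np.int64(3)), (106, np.int64(5)), (110, np.int64(5)), (114, np.int64(9)), (118, np.int64(9)), (122, np.int64(5)), (126, np.int64(7)), (130, np.int64(6)), (134, np.int64(16)), (138, np.int64(36)), (142, np.int64(41)), (146, np.int64(28)), (150, np.int64(1)), (154, np.int64(0)), (158, np.int64(0))]
```

View pics/crop.png

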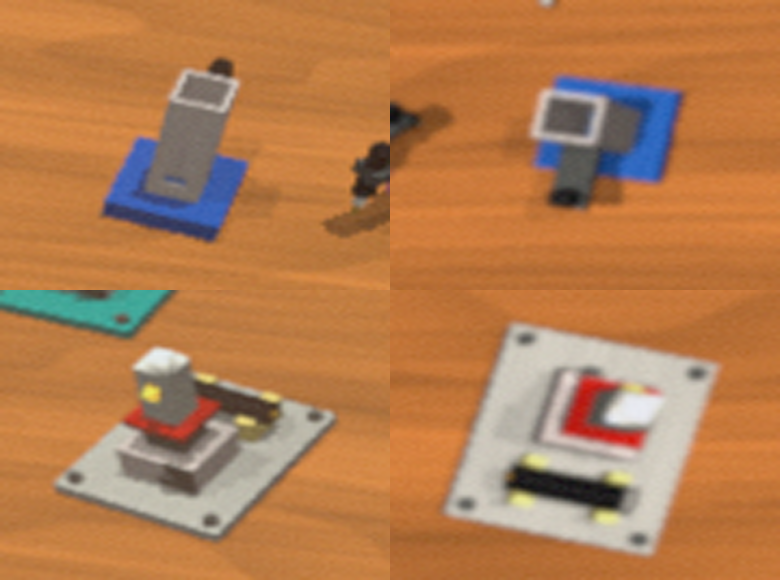

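The crop confirms it: the bare grey tube has its hole low on the camera-facing (+x) side and its probe behind. The grey fixture has its brass button on the same side and its nest with the black cell towards the robot.

```bash
cat >> h.py <<'E'
from scipy.spatial.transform import Rotation as Ro
def go(tgt,yaw,n):
    o=r.get_obs(); R0=Ro.from_euler('xyz',o['orientation'],degrees=True); R1=Ro.from_euler('xyz',[180,0,yaw],degrees=True)
    rv=(R0.inv()*R1).as_rotvec(degrees=True)/n; d=(np.array(tgt)-o['tcp_pos'])/n; R=R0
    for i in range(n):
        print(np.round(np.r_[R.inv().apply(d)/1000],4).tolist(),np.round(rv,2).tolist()); R=R*Ro.from_rotvec(rv,degrees=True)
E
python3 -c "
from h import *
go([545,186,260],-10.2,16)"
```

```text
[0.0359, -0.0368, -0.0013] [-0.01, 0.0, 1.57]
[0.0349, -0.0378, -0.0013] [-0.01, 0.0, 1.57]
[0.0338, -0.0387, -0.0013] [-0.01, 0.0, 1.57]
[0.0328, -0.0396, -0.0013] [-0.01, 0.0, 1.57]
[0.0317, -0.0405, -0.0013] [-0.01, 0.0, 1.57]
[0.0305, -0.0414, -0.0013] [-0.01, 0.0, 1.57]
[0.0294, -0.0422, -0.0013] [-0.01, 0.0, 1.57]
[0.0282, -0.043, -0.0013] [-0.01, 0.0, 1.57]
[0.0271, -0.0437, -0.0013] [-0.01, 0.0, 1.57]
[0.0258, -0.0445, -0.0013] [-0.01, 0.0, 1.57]
[0.0246, -0.0452, -0.0013] [-0.01, 0.0, 1.57]
[0.0234, -0.0458, -0.0013] [-0.01, 0.0, 1.57]
[0.0221, -0.0464, -0.0013] [-0.01, 0.0, 1.57]
[0.0208, -0.047, -0.0013] [-0.01, 0.0, 1.57]
[0.0195, -0.0476, -0.0013] [-0.01, 0.0, 1.57]
[0.0182, -0.0481, -0.0013] [-0.01, 0.0, 1.57]
```

Call:
{"name": "carry_out", "arguments": {"plan": [[0.036,-0.037,-0.0013,0,0,1.57,0.085],[0.035,-0.038,-0.0013,0,0,1.57,0.085],[0.034,-0.039,-0.0013,0,0,1.57,0.085],[0.033,-0.04,-0.0013,0,0,1.57,0.085],[0.032,-0.0405,-0.0013,0,0,1.57,0.085],[0.0305,-0.0415,-0.0013,0,0,1.57,0.085],[0.0295,-0.042,-0.0013,0,0,1.57,0.085],[0.028,-0.043,-0.0013,0,0,1.57,0.085]]}}

```text
clock: 1.1
tcp_pos: [344.1, -170.4, 249.5]
orientation: [180.0, 0.0, 2.3]
ft_force: [1.2, -1.0, -0.4]
grip_width: 84.7
finger_force: 0.0
```

Call:
{"name": "carry_out", "arguments": {"plan": [[0.027,-0.0435,-0.0013,0,0,1.57,0.085],[0.026,-0.0445,-0.0013,0,0,1.57,0.085],[0.0245,-0.045,-0.0013,0,0,1.57,0.085],[0.0235,-0.046,-0.0013,0,0,1.57,0.085],[0.022,-0.0465,-0.0013,0,0,1.57,0.085],[0.021,-0.047,-0.0013,0,0,1.57,0.085],[0.0195,-0.0475,-0.0013,0,0,1.57,0.085],[0.018,-0.048,-0.0013,0,0,1.57,0.085]]}}

```text
clock: 2.1
tcp_pos: [546.4, 187.0, 259.4]
orientation: [179.9, 0.0, -10.3]
ft_force: [0.2, -1.6, 0.4]
grip_width: 84.9
finger_force: 0.0
```

Call:
{"name": "carry_out", "arguments": {"plan": [[0,0,0,0,0,0,0.085],[0,0,0,0,0,0,0.085]]}}

```text
clock: 2.35
tcp_pos: [545.4, 185.5, 259.3]
orientation: [179.9, 0.1, -10.2]
ft_force: [-0.3, -0.5, -0.3]
grip_width: 85.4
finger_force: 0.0
```

```bash
python3 - <<'E'
from h import *
o=r.get_obs(); print(o['tcp_pos'],o['orientation'],o['ft_force'],o['clock'])
p,d,m=snap('wrist','w1')
C=cloud(m,d); ok=d>0
M=ok&(C[...,2]>127)&(C[...,2]<145)&(np.hypot(C[...,0]-545,C[...,1]-186)<40)
q=cv2.minAreaRect(C[M][:,:2].astype(np.float32)); print(M.sum(),q,np.median(C[M][:,2]))
v,u=np.where(M);print(u.min(),u.max(),v.min(),v.max())
E
```

```text
[545.40825097 185.51810944 259.2931135 ] [ 1.79910420e+02  7.70178329e-02 -1.02184374e+01] [-0.26553164 -0.47888676 -0.30766247] 2.35
660 ((546.9343872070312, 184.7628936767578), (31.927453994750977, 32.57673263549805), 79.97372436523438) 134.1396784640514
255 293 184 223
```

View pics/w1.png

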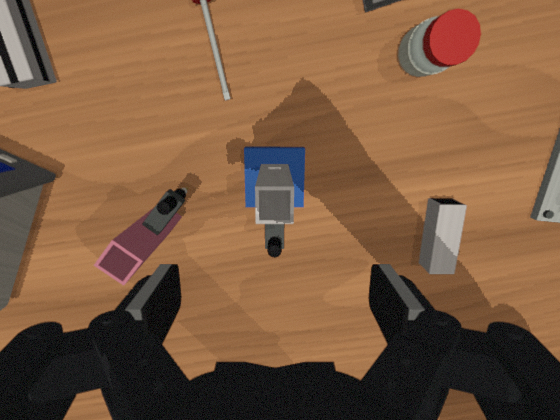

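The mast top is at (274,205) in the blue holder, with its probe at (275,245). The pink one is well clear to the left. Descending.

Call:
{"name": "carry_out", "arguments": {"plan": [[0.0016,0.0005,0.03,0,0,0,0.085],[0,0,0.04,0,0,-0.2,0.085],[0,0,0.04,0,0,0,0.085],[0,0,0.034,0,0,0,0.085],[0,0,0.02,0,0,0,0.085],[0,0,0,0,0,0,0.085]]}}

```text
clock: 3.15
tcp_pos: [546.0, 182.4, 94.6]
orientation: [179.8, 0.2, -10.2]
ft_force: [-0.1, 0.4, 0.1]
grip_width: 85.1
finger_force: 0.0
```

Call:
{"name": "carry_out", "arguments": {"plan": [[0,0,0,0,0,0,0.03],[0,0,0,0,0,0,0.02],[0,0,0,0,0,0,0.02],[0,0,0,0,0,0,0.02],[0,0,0,0,0,0,0.02],[0,0,0,0,0,0,0.02],[0,0,0,0,0,0,0.02],[0,0,0,0,0,0,0.02]], "newtons": 60}}

```text
clock: 4.15
tcp_pos: [548.1, 185.6, 97.2]
orientation: [-180.0, -0.1, -10.0]
ft_force: [-0.3, -1.2, 6.7]
grip_width: 31.3
finger_force: 60.0
```

Call:
{"name": "carry_out", "arguments": {"plan": [[0,0,-0.01,0,0,0,0.02],[0,0,-0.02,0,0,0,0.02],[0,0,-0.03,0,0,0,0.02],[0,0,-0.04,0,0,0,0.02],[0,0,-0.04,0,0,0,0.02],[0,0,-0.03,0,0,0,0.02],[0,0,-0.01,0,0,0,0.02],[0,0,0,0,0,0,0.02]]}}

```text
clock: 5.15
tcp_pos: [546.9, 185.4, 275.6]
orientation: [180.0, 0.0, -10.0]
ft_force: [-0.2, -0.5, -3.0]
grip_width: 31.0
finger_force: 60.4
```

```bash
python3 - <<'E'
from h import *
o=r.get_obs(); print(o['tcp_pos'],o['orientation'],o['ft_force'],o['grip_width'])
p,d,m=snap('wrist','w2')
# in-hand check: mast top face in tool frame
C=cloud(m,d); T=(C-o['tcp_pos'])@Ro.from_euler('xyz',o['orientation'],degrees=True).as_matrix()
M=(d>0)&(T[...,2]<-30)&(T[...,2]>-52)&(abs(T[...,0])<40)&(abs(T[...,1])<24)
print(M.sum(), T[M].min(0),T[M].max(0),np.median(T[M],0)); 
q=cv2.minAreaRect(T[M][:,:2].astype(np.float32)); print(q)
# probe / arm
go([508,-172,275],-15.5,8)
E
```

```text
[546.93191314 185.3562835  275.56667616] [ 1.79976568e+02  4.36510996e-02 -1.00164920e+01] [-0.15429745 -0.54440447 -2.96604697] 31.041739679860925
5396 [-15.54629312 -23.98368166 -51.01104384] [ 15.93048015  23.988279   -30.0014193 ] [ 13.204137    -0.15421114 -36.62931   ]
((0.13456344604492188, -0.09547996520996094), (31.41983985900879, 47.983978271484375), 0.3936106264591217)
[0.003, 0.0448, 0.0] [0.01, 0.02, 0.69]
[0.0036, 0.0447, 0.0] [0.01, 0.02, 0.69]
[0.0041, 0.0447, -0.0] [0.01, 0.02, 0.69]
[0.0046, 0.0446, -0.0] [0.01, 0.02, 0.69]
[0.0052, 0.0446, -0.0] [0.01, 0.02, 0.69]
[0.0057, 0.0445, -0.0] [0.01, 0.02, 0.69]
[0.0062, 0.0445, -0.0] [0.01, 0.02, 0.69]
[0.0068, 0.0444, -0.0] [0.01, 0.02, 0.69]
```

View pics/w2.png

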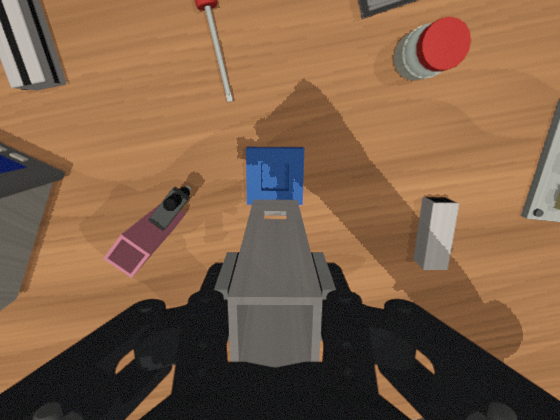

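The mast is held squarely, with its hole at (274,214) facing tool +x, and the socket is empty. Next I stop short of the post so the stub stays in view.

```bash
python3 - <<'E'
from h import *
p,d,m=load('w2'); o=r.get_obs()
C=cloud(m,d); T=(C-o['tcp_pos'])@Ro.from_euler('xyz',o['orientation'],degrees=True).as_matrix()
M=(d>0)&(abs(T[...,1])<11)&(T[...,2]>-35)&(T[...,2]<90)&(abs(T[...,0]-16)<5)
A=np.c_[T[M][:,2],np.ones(M.sum())]; print(M.sum(),np.linalg.lstsq(A,T[M][:,0],rcond=None)[0],T[M].min(0),T[M].max(0))
M2=(d>0)&(abs(T[...,1])<18)&(abs(T[...,0])<20)&(T[...,2]>20)&(T[...,2]<95)
for z in range(-35,95,15):
    s=M2|M; s=(d>0)&(abs(T[...,1])<19)&(abs(T[...,0]-14)<6)&(abs(T[...,2]-z)<4); print(z,s.sum(),T[s].min(0)[:2],T[s].max(0)[:2]) if s.any() else 0
go([450,-197,275],-15.5,10)
E
```

```text
4253 [-2.22885430e-04  1.52579991e+01] [ 12.11126192 -10.97542125 -34.98990775] [16.16176987 10.97391217 89.97537454]
-35 2017 [  8.02526432 -18.94969009] [16.21527441 18.99684662]
-20 913 [ 12.25279327 -18.99731192] [16.20884134 18.91302996]
-5 655 [ 12.19906465 -18.95357773] [16.16176987 18.88770118]
10 426 [ 14.62290889 -15.59954573] [16.00813408 16.4674108 ]
25 326 [ 14.63266849 -15.50967916] [16.06577549 16.23762322]
40 257 [ 14.83861749 -15.51764741] [16.19200554 16.20405854]
55 120 [ 12.64499708 -15.38985587] [15.86614918 16.29682479]
70 176 [ 15.02585614 -15.43583088] [16.03379768 16.35914781]
85 131 [ 14.98196581 -15.54273231] [15.82664922 16.03939337]
[-0.0029, 0.0393, 0.0] [0.01, 0.01, 0.55]
[-0.0025, 0.0393, 0.0] [0.01, 0.01, 0.55]
[-0.0021, 0.0393, 0.0] [0.01, 0.01, 0.55]
[-0.0017, 0.0394, 0.0] [0.01, 0.01, 0.55]
[-0.0014, 0.0394, 0.0] [0.01, 0.01, 0.55]
[-0.001, 0.0394, -0.0] [0.01, 0.01, 0.55]
[-0.0006, 0.0394, -0.0] [0.01, 0.01, 0.55]
[-0.0002, 0.0394, -0.0] [0.01, 0.01, 0.55]
[0.0002, 0.0394, -0.0] [0.01, 0.01, 0.55]
[0.0005, 0.0394, -0.0] [0.01, 0.01, 0.55]
```

Call:
{"name": "carry_out", "arguments": {"plan": [[-0.0029,0.025,0,0,0,0.5,0.02],[-0.0025,0.04,0,0,0,0.5,0.02],[-0.0022,0.045,0,0,0,0.6,0.02],[-0.0018,0.045,0,0,0,0.6,0.02],[-0.0015,0.045,0,0,0,0.6,0.02],[-0.001,0.045,0,0,0,0.6,0.02],[-0.0006,0.045,0,0,0,0.6,0.02],[-0.0002,0.045,0,0,0,0.5,0.02]]}}

```text
clock: 6.2
tcp_pos: [462.8, -140.9, 274.1]
orientation: [-180.0, 0.2, -14.6]
ft_force: [1.1, -0.4, -1.5]
grip_width: 31.4
finger_force: 60.3
```

Call:
{"name": "carry_out", "arguments": {"plan": [[0.0002,0.038,0,0,0,0.5,0.02],[0.0005,0.02,0,0,0,0.5,0.02],[0,0,0,0,0,0,0.02],[0,0,0,0,0,0,0.02],[0,0,0,0,0,0,0.02]]}}

```text
clock: 6.82
tcp_pos: [451.2, -193.6, 276.1]
orientation: [-179.9, -0.0, -15.3]
ft_force: [-0.2, 0.3, -1.8]
grip_width: 31.6
finger_force: 60.3
```

```bash
python3 - <<'E'
from h import *
o=r.get_obs(); print(o['tcp_pos'],o['orientation'],o['ft_force'],o['clock'])
p,d,m=snap('wrist','w3')
C=cloud(m,d); T=(C-o['tcp_pos'])@Ro.from_euler('xyz',o['orientation'],degrees=True).as_matrix()
np.save('pics/w3T.npy',T)
hsv=cv2.cvtColor(p,cv2.COLOR_RGB2HSV)
near=(d>0)&(np.hypot(C[...,0]-507,C[...,1]+212)<45)
for z in range(60,160,5):
    s=near&(abs(C[...,2]-z)<2.5); print(z,s.sum(), (np.round(T[s].min(0)[:2],1),np.round(T[s].max(0)[:2],1)) if s.any() else '')
red=near&((hsv[...,0]<8)|(hsv[...,0]>172))&(hsv[...,1]>150)&(C[...,2]>40)
q=cv2.minAreaRect(T[red][:,:2].astype(np.float32)); print('collar',red.sum(),q,np.percentile(C[red][:,2],[10,50,90]))
E
```

```text
[ 451.23563918 -193.62738494  276.12871352] [-1.79944989e+02 -4.42999971e-03 -1.53012681e+01] [-0.19118349  0.27152285 -1.81796426] 6.825
60 0 
65 0 
70 0 
75 1009 (array([ 37.6, -18.4]), array([80.9, 25.4]))
80 2 (array([71.4, 14.7]), array([78.9, 22.7]))
85 3 (array([71.4, 11.6]), array([71.4, 13.7]))
90 2 (array([71.4,  9.7]), array([71.4, 10.7]))
95 0 
100 5 (array([71.5, -5.4]), array([71.5, -1.7]))
105 3 (array([71.5, -8. ]), array([71.6, -6.2]))
110 19 (array([75.8, -0.7]), array([76.7,  8.1]))
115 43 (array([72.5, -0.7]), array([75.8,  8.1]))
120 15 (array([71.6, -0.7]), array([72.5,  8. ]))
125 0 
130 18 (array([47.3, -8.3]), array([71. , 15.3]))
135 298 (array([47.4, -8.3]), array([71. , 15.3]))
140 393 (array([50.3, -7.2]), array([69.5, 13.2]))
145 138 (array([53.1, -3.8]), array([66.5,  9.9]))
150 0 
155 0 
collar 827 ((49.432090759277344, 3.2087478637695312), (61.91020584106445, 43.13145065307617), 1.5130019187927246) [74.58086046 75.52515122 76.55114242]
```

View pics/w3.png

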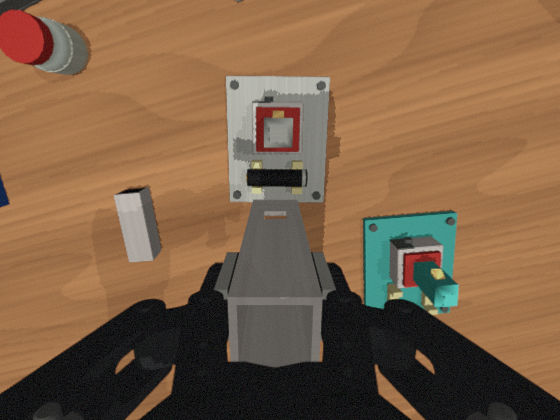

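The stub is at (279,130) with the button on its far side (+x) and the cell at (277,177); the teal decoy is at (417,267). A quick yaw check, then the move over it.

```bash
python3 - <<'E'
from h import *
p,d,m=load('w3'); T=np.load('pics/w3T.npy'); C=cloud(m,d)
s=(abs(C[...,2]-75.5)<2.5)&(abs(T[...,0]-59)<26)&(abs(T[...,1]-3.5)<26)
print(cv2.minAreaRect(T[s][:,:2].astype(np.float32)))
s=(abs(C[...,2]-136)<4)&(abs(T[...,0]-59)<16)&(abs(T[...,1]-3.5)<16); print(cv2.minAreaRect(T[s][:,:2].astype(np.float32)))
s=(abs(C[...,2]-12)<4)&(abs(T[...,0]-41)<82)&(abs(T[...,1]-3.5)<68)
n,l,st,_=cv2.connectedComponentsWithStats(s.astype(np.uint8)); i=1+st[1:,4].argmax(); print(cv2.minAreaRect(T[l==i][:,:2].astype(np.float32)))
E
```

```text
((59.232357025146484, 3.530569076538086), (43.235511779785156, 43.765987396240234), 0.0853908509016037)
((59.16609573364258, 3.533468246459961), (23.63550567626953, 23.58837890625), 0.08128093183040619)
((41.67760467529297, 3.3905487060546875), (150.4077911376953, 120.25259399414062), 0.519603431224823)
```

Call:
{"name": "carry_out", "arguments": {"plan": [[0.015,0.0011,0,0,0,0,0.02],[0.02,0.001,0,0,0,0,0.02],[0.0145,0.001,0,0,0,0,0.02],[0.01,0,0.01,0,0,0,0.02],[0,0,0.015,0,0,0,0.02],[0,0,0.008,0,0,0,0.02],[0,0,0,0,0,0,0.02],[0,0,0,0,0,0,0.02]]}}

```text
clock: 7.88
tcp_pos: [506.9, -214.9, 243.5]
orientation: [180.0, -0.0, -15.5]
ft_force: [-0.2, 0.2, -1.8]
grip_width: 31.6
finger_force: 60.3
```

```bash
python3 - <<'E'
from h import *
o=r.get_obs(); print(o['tcp_pos'],o['orientation'],o['ft_force'],o['clock'])
R=Ro.from_euler('xyz',[180,0,-15.3],degrees=True)
R0=Ro.from_euler('xyz',[-179.945,-.004,-15.301],degrees=True)
st=np.array([451.236,-193.627,276.129])+R0.apply([59.2,3.53,133])
ax=o['tcp_pos']+Ro.from_euler('xyz',o['orientation'],degrees=True).apply([-.3,.35,91])
print('stub',st,'mast bottom',ax,'err in tool',R.inv().apply(st-ax))
E
```

```text
[ 506.94811621 -214.87965997  243.50888279] [ 1.79982030e+02 -3.80744361e-02 -1.55363482e+01] [-0.18863386  0.23871382 -1.81582946] 7.875
stub [ 507.4486428  -212.53345607  143.12980599] mast bottom [ 506.61594791 -215.1802122   152.50881778] err in tool [ 0.10477442 -2.77267401  9.37901179]
```

Call:
{"name": "carry_out", "arguments": {"plan": [[0,0,0,0,0,0,0.02],[0,0,0,0,0,0,0.02]]}}

```text
clock: 8.12
tcp_pos: [507.2, -214.9, 243.6]
orientation: [180.0, -0.1, -15.5]
ft_force: [0.4, 0.1, -2.8]
grip_width: 31.5
finger_force: 60.3
```

```bash
python3 - <<'E'
from h import *
print(r.get_obs()['tcp_pos'],r.get_obs()['qvel'])
p,d,m=snap('wrist','w4'); o=r.get_obs(); print(o['tcp_pos'],o['orientation'],o['clock'])
C=cloud(m,d); T=(C-o['tcp_pos'])@Ro.from_euler('xyz',o['orientation'],degrees=True).as_matrix()
s=(abs(C[...,2]-75.5)<3)&(np.hypot(C[...,0]-507,C[...,1]+212)<40)&(d>0); print('collar',s.sum(),T[s].min(0),T[s].max(0))
s=(abs(C[...,2]-12)<4)&(np.hypot(C[...,0]-490,C[...,1]+208)<110)&(d>0)
print('plate',s.sum(),T[s].min(0),T[s].max(0), np.percentile(T[s],[1,99],axis=0))
for n in('scene','top'): snap(n,n+'4')
E
```

```text
[ 507.17911694 -214.90812936  243.56697105] [-0.09207915  0.13256115  0.03744537  0.09129378 -0.01949156  0.0030208
 -0.03930208]
[ 507.15632977 -214.87676166  243.45164578] [ 1.79991241e+02 -4.05260559e-02 -1.55332787e+01] 8.175
collar 859 [-17.7056277  -24.37264527 165.13983257] [ 22.02764154  19.39915128 170.44580667]
plate 6963 [-91.13364597 -62.98317176 227.49549004] [ 56.3877342   57.76631148 235.46060153] [[-83.55995362 -61.8287677  228.22325796]
 [ 56.25306832  56.57035841 234.82494022]]
```

View pics/w4.png

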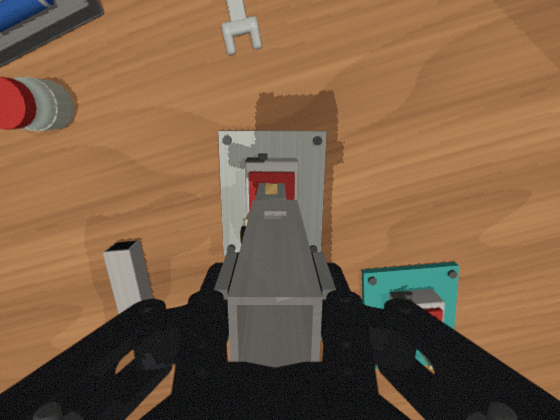

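The image shows the stub and button at about (271,188), off to the right of the mast in tool −y. Collar and plate agree on a −2.8 mm y correction.

Call:
{"name": "carry_out", "arguments": {"plan": [[0.0003,-0.0028,0,0,0,0,0.02],[0,0,0,0,0,0,0.02],[0,0,0,0,0,0,0.02],[0,0,0,0,0,0,0.02]]}}

```text
clock: 8.78
tcp_pos: [508.0, -212.3, 243.1]
orientation: [180.0, 0.0, -15.5]
ft_force: [0.4, 0.2, -2.2]
grip_width: 31.9
finger_force: 60.3
```

```bash
cat > chk.py <<'E'
from h import *
import sys
p,d,m=snap('wrist',sys.argv[1]); o=r.get_obs(); print(o['tcp_pos'],o['orientation'],o['ft_force'],o['torque'],o['clock'])
C=cloud(m,d); T=(C-o['tcp_pos'])@Ro.from_euler('xyz',o['orientation'],degrees=True).as_matrix()
s=(abs(C[...,2]-75.5)<3)&(np.hypot(C[...,0]-507,C[...,1]+212)<40)&(d>0); print('collar y',(T[s].min(0)+T[s].max(0))[1]/2,'x',T[s].max(0)[0]-21.7)
s=(abs(C[...,2]-12)<4)&(np.hypot(C[...,0]-490,C[...,1]+208)<110)&(d>0); print('plate y',(T[s].min(0)+T[s].max(0))[1]/2,'x',T[s].max(0)[0]-57)
s=(d>0)&(abs(T[...,0]-14)<6)&(abs(T[...,1])<20)&(T[...,2]>15)&(T[...,2]<85); print('mast y',(T[s].min(0)+T[s].max(0))[1]/2,'front',np.percentile(T[s][:,0],90))
E
python3 chk.py w5
```

```text
[ 508.00729505 -212.31992965  243.04886673] [ 1.79994208e+02  3.44750066e-03 -1.55388029e+01] [-0.36773471  0.95564897 -2.21580902] [-0.02322694  0.00781056 -0.03489822] 8.825
collar y 0.18704358885057815 x 0.3195043187485034
plate y 0.09335766368319653 x 0.2330720625213729
mast y 0.6239374647809628 front 15.276630623351553
```

Call:
{"name": "carry_out", "arguments": {"plan": [[0.0003,0,0.004,0,0,0,0.02],[0,0,0.004,0,0,0,0.02],[0,0,0.003,0,0,0,0.02],[0,0,0.002,0,0,0,0.02],[0,0,0.002,0,0,0,0.02],[0,0,0.001,0,0,0,0.02],[0,0,0,0,0,0,0.02]]}}

```text
clock: 9.7
tcp_pos: [508.3, -212.3, 227.1]
orientation: [180.0, 0.0, -15.5]
ft_force: [0.1, -0.4, -1.8]
grip_width: 31.1
finger_force: 60.3
```

Call:
{"name": "carry_out", "arguments": {"plan": [[0,0,0.002,0,0,0,0.02],[0,0,0.002,0,0,0,0.02],[0,0,0.001,0,0,0,0.02],[0,0,0.001,0,0,0,0.02],[0,0,0,0,0,0,0.02]]}}

```text
clock: 10.32
tcp_pos: [508.3, -212.3, 221.0]
orientation: [-180.0, 0.0, -15.5]
ft_force: [-0.2, 0.0, -1.5]
grip_width: 31.4
finger_force: 60.3
```

Call:
{"name": "carry_out", "arguments": {"plan": [[0,0,0.002,0,0,0,0.02],[0,0,0.002,0,0,0,0.02],[0,0,0.002,0,0,0,0.02],[0,0,0,0,0,0,0.02]]}}

```text
clock: 10.82
tcp_pos: [508.1, -212.2, 214.8]
orientation: [-180.0, 0.0, -15.5]
ft_force: [-0.9, -1.0, -1.9]
grip_width: 31.9
finger_force: 60.3
```

Call:
{"name": "carry_out", "arguments": {"plan": [[0,0,0.001,0,0,0,0.02],[0,0,0.001,0,0,0,0.02],[0,0,0.001,0,0,0,0.02],[0,0,0.001,0,0,0,0.02]]}}

```text
clock: 11.32
tcp_pos: [508.3, -212.3, 211.0]
orientation: [180.0, -0.0, -15.5]
ft_force: [0.2, 0.1, -1.6]
grip_width: 31.5
finger_force: 60.3
```

Call:
{"name": "carry_out", "arguments": {"plan": [[0,0,0.001,0,0,0,0.02],[0,0,0.001,0,0,0,0.02],[0,0,0.001,0,0,0,0.02]]}}

```text
clock: 11.7
tcp_pos: [509.0, -212.5, 208.5]
orientation: [180.0, -0.1, -15.5]
ft_force: [0.1, 0.3, -0.6]
grip_width: 31.4
finger_force: 60.4
```

Call:
{"name": "carry_out", "arguments": {"plan": [[0,0,0.001,0,0,0,0.02],[0,0,0.001,0,0,0,0.02]]}}

```text
clock: 11.95
tcp_pos: [509.1, -212.5, 206.6]
orientation: [180.0, -0.1, -15.5]
ft_force: [1.2, 0.7, 1.1]
grip_width: 31.6
finger_force: 60.5
```

Call:
{"name": "carry_out", "arguments": {"plan": [[0,0,0.001,0,0,0,0.02],[0,0,0.001,0,0,0,0.02]]}}

```text
clock: 12.2
tcp_pos: [509.1, -212.5, 204.6]
orientation: [180.0, -0.1, -15.5]
ft_force: [2.5, -0.4, 1.0]
grip_width: 31.6
finger_force: 60.6
```

Call:
{"name": "carry_out", "arguments": {"plan": [[0,0,0.001,0,0,0,0.02],[0,0,0.001,0,0,0,0.02]]}}

```text
clock: 12.45
tcp_pos: [509.0, -212.5, 202.6]
orientation: [180.0, -0.1, -15.5]
ft_force: [3.0, -1.6, 1.5]
grip_width: 31.2
finger_force: 60.8
```

Call:
{"name": "carry_out", "arguments": {"plan": [[0,0,0.001,0,0,0,0.02],[0,0,0.001,0,0,0,0.02],[0,0,0.001,0,0,0,0.02]]}}

```text
clock: 12.82
tcp_pos: [508.3, -212.3, 198.7]
orientation: [-180.0, 0.0, -15.5]
ft_force: [3.0, 0.1, -0.3]
grip_width: 31.3
finger_force: 60.4
```

Call:
{"name": "carry_out", "arguments": {"plan": [[0,0,0.002,0,0,0,0.02],[0,0,0.002,0,0,0,0.02],[0,0,0.002,0,0,0,0.02]]}}

```text
clock: 13.2
tcp_pos: [508.3, -212.3, 192.9]
orientation: [180.0, 0.0, -15.5]
ft_force: [3.4, -1.0, 0.2]
grip_width: 31.5
finger_force: 60.4
```

Call:
{"name": "carry_out", "arguments": {"plan": [[0,0,0.002,0,0,0,0.02],[0,0,0.002,0,0,0,0.02],[0,0,0.002,0,0,0,0.02]]}}

```text
clock: 13.58
tcp_pos: [508.3, -212.3, 187.0]
orientation: [180.0, 0.0, -15.5]
ft_force: [3.4, -0.8, -0.6]
grip_width: 31.3
finger_force: 60.4
```

Call:
{"name": "carry_out", "arguments": {"plan": [[0,0,0.002,0,0,0,0.02],[0,0,0.002,0,0,0,0.02],[0,0,0.002,0,0,0,0.02],[0,0,0.001,0,0,0,0.02],[0,0,0.001,0,0,0,0.02]]}}

```text
clock: 14.2
tcp_pos: [508.3, -212.3, 179.0]
orientation: [180.0, -0.0, -15.5]
ft_force: [3.5, -0.9, 0.1]
grip_width: 31.4
finger_force: 60.4
```

Call:
{"name": "carry_out", "arguments": {"plan": [[0,0,0.001,0,0,0,0.02],[0,0,0.001,0,0,0,0.02],[0,0,0.001,0,0,0,0.02]]}}

```text
clock: 14.58
tcp_pos: [508.3, -212.3, 176.0]
orientation: [180.0, -0.0, -15.5]
ft_force: [3.8, -1.8, 0.1]
grip_width: 31.3
finger_force: 60.4
```

Call:
{"name": "carry_out", "arguments": {"plan": [[0,0,0.001,0,0,0,0.02],[0,0,0.001,0,0,0,0.02]]}}

```text
clock: 14.82
tcp_pos: [508.3, -212.3, 174.0]
orientation: [180.0, -0.0, -15.5]
ft_force: [4.2, -0.3, -0.5]
grip_width: 31.2
finger_force: 60.4
```

Call:
{"name": "carry_out", "arguments": {"plan": [[0,0,0.001,0,0,0,0.02],[0,0,0.001,0,0,0,0.02]]}}

```text
clock: 15.08
tcp_pos: [508.3, -212.3, 172.0]
orientation: [-180.0, -0.0, -15.5]
ft_force: [4.2, -0.6, -0.5]
grip_width: 31.0
finger_force: 60.4
```

Call:
{"name": "carry_out", "arguments": {"plan": [[0,0,0.001,0,0,0,0.02],[0,0,0.001,0,0,0,0.02]]}}

```text
clock: 15.32
tcp_pos: [507.6, -212.1, 169.6]
orientation: [180.0, 0.1, -15.5]
ft_force: [1.7, -0.6, -1.4]
grip_width: 31.3
finger_force: 60.5
```

Call:
{"name": "carry_out", "arguments": {"plan": [[0,0,0.001,0,0,0,0.02],[0,0,0,0,0,0,0.02]]}}

```text
clock: 15.58
tcp_pos: [507.6, -212.1, 168.4]
orientation: [-180.0, 0.1, -15.5]
ft_force: [1.7, -0.6, -2.5]
grip_width: 31.3
finger_force: 60.5
```

Call:
{"name": "carry_out", "arguments": {"plan": [[0,0,0.001,0,0,0,0.02],[0,0,0,0,0,0,0.02]]}}

```text
clock: 15.82
tcp_pos: [507.7, -212.2, 168.3]
orientation: [180.0, 0.1, -15.5]
ft_force: [0.2, 0.2, 2.5]
grip_width: 31.2
finger_force: 61.0
```

The x force dropped at about z 169.6, so the button popped, and the mast is now touching the collar. Pulling up gently.

Call:
{"name": "carry_out", "arguments": {"plan": [[0,0,-0.001,0,0,0,0.02],[0,0,-0.001,0,0,0,0.02],[0,0,0,0,0,0,0.02]]}}

```text
clock: 16.2
tcp_pos: [507.7, -212.1, 169.6]
orientation: [-180.0, 0.1, -15.5]
ft_force: [0.5, -0.2, -2.5]
grip_width: 31.3
finger_force: 60.5
```

Call:
{"name": "carry_out", "arguments": {"plan": [[0,0,-0.0007,0,0,0,0.02],[0,0,0,0,0,0,0.02]]}}

```text
clock: 16.45
tcp_pos: [507.8, -212.1, 170.4]
orientation: [-180.0, 0.1, -15.5]
ft_force: [-0.7, 0.3, -3.0]
grip_width: 30.8
finger_force: 60.2
```

Call:
{"name": "carry_out", "arguments": {"plan": [[0,0,-0.0005,0,0,0,0.02],[0,0,0,0,0,0,0.02]]}}

```text
clock: 16.7
tcp_pos: [507.8, -212.1, 170.5]
orientation: [-180.0, 0.1, -15.5]
ft_force: [0.6, -0.3, -6.0]
grip_width: 31.2
finger_force: 60.1
```

Call:
{"name": "carry_out", "arguments": {"plan": [[0,0,-0.0003,0,0,0,0.02],[0,0,0,0,0,0,0.02],[0,0,0,0,0,0,0.02]]}}

```text
clock: 17.08
tcp_pos: [507.8, -212.1, 170.7]
orientation: [-180.0, 0.1, -15.5]
ft_force: [0.9, -0.3, -10.8]
grip_width: 31.3
finger_force: 60.2
```

```bash
python3 chk.py w6; python3 - <<'E'
from h import *
a=load('w6')[0][150:350,180:380]; b=snap('scene','s6')[0]; w=b[130:230,160:280]
cv2.imwrite('pics/c6.png',np.hstack([cv2.resize(a,(390,390)),cv2.resize(w,(400,390),interpolation=cv2.INTER_CUBIC)])[:,:,::-1])
E
```

```text
[ 507.8328338  -212.16117518  170.75106405] [-1.79985623e+02  8.79939809e-02 -1.55309370e+01] [  0.20247595   0.67672932 -11.69918462] [-0.03611044 -0.21852919 -0.06501848] 17.125
collar y 0.33159738273370465 x 0.579836027447584
plate y 0.2740046270533121 x 0.1635330010683731
mast y 0.7785876830128551 front 15.280763522862282
```

View pics/c6.png

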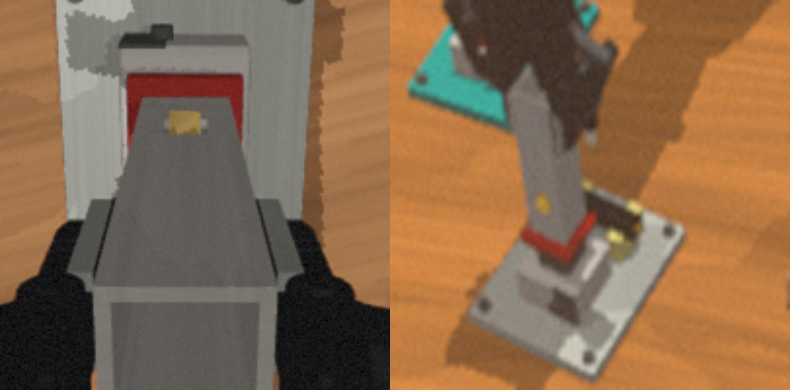

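Brass shows through the hole at (185,122) in the left crop and (543,204) in the right. The mast is locked and held against the pull. I'll ease it down and release.

Call:
{"name": "carry_out", "arguments": {"plan": [[0,0,0.0012,0,0,0,0.02],[0,0,0.0012,0,0,0,0.02],[0,0,0,0,0,0,0.02]]}}

```text
clock: 17.55
tcp_pos: [509.1, -212.5, 170.4]
orientation: [180.0, -0.1, -15.5]
ft_force: [-0.8, 1.2, -3.6]
grip_width: 31.3
finger_force: 61.0
```

Call:
{"name": "carry_out", "arguments": {"plan": [[0,0,0,0,0,0,0.04],[0,0,0,0,0,0,0.06],[0,0,0,0,0,0,0.085],[0,0,0,0,0,0,0.085],[0,0,0,0,0,0,0.085],[0,0,0,0,0,0,0.085]]}}

```text
clock: 18.3
tcp_pos: [508.3, -212.3, 169.1]
orientation: [-180.0, 0.0, -15.5]
ft_force: [0.3, 0.1, -0.7]
grip_width: 85.0
finger_force: 0.0
```

Call:
{"name": "carry_out", "arguments": {"plan": [[0,0,-0.01,0,0,0,0.085],[0,0,-0.02,0,0,0,0.085],[0,0,-0.03,0,0,0,0.085],[0,0,-0.03,0,0,0,0.085],[0,0,-0.03,0,0,0,0.085],[0,0,-0.015,0,0,0,0.085],[0,0,0,0,0,0,0.085],[0,0,0,0,0,0,0.085]]}}

```text
clock: 19.3
tcp_pos: [507.7, -212.2, 302.9]
orientation: [-180.0, 0.1, -15.5]
ft_force: [0.0, -0.3, -1.0]
grip_width: 84.9
finger_force: 0.0
```

```bash
python3 - <<'E'
from h import *
a=snap('wrist','w7')[0]; b=snap('scene','s7')[0]; o=r.get_obs(); print(o['tcp_pos'],o['ft_force'],o['grip_width'])
cv2.imwrite('pics/c7.png',np.hstack([cv2.resize(a,(400,300)),cv2.resize(b[120:240,150:310],(400,300))])[:,:,::-1])
E
```

```text
[ 507.58226455 -212.17547835  302.688434  ] [ 0.50242699  1.10047367 -0.14692465] 85.23150944814657
```

View pics/c7.png

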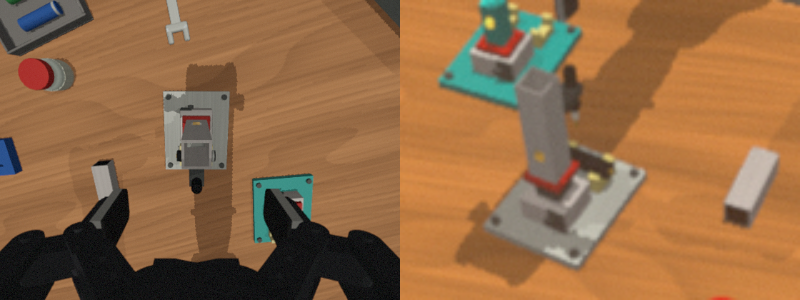

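```bash
python3 - <<'E'
from h import *
p,d,m=load('w7'); C=cloud(m,d)
s=(d>0)&(C[...,2]>195)&(C[...,2]<215)&(np.hypot(C[...,0]-507.5,C[...,1]+212.5)<30); q=cv2.minAreaRect(C[s][:,:2].astype(np.float32)); print('top z',np.percentile(C[s][:,2],[5,50,95]),q)
s=(d>0)&(abs(C[...,2]-75.5)<5)&(np.hypot(C[...,0]-507,C[...,1]+212)<45); print('collar',np.median(C[s][:,2]))
hsv=cv2.cvtColor(p,cv2.COLOR_RGB2HSV); br=(hsv[...,0]>15)&(hsv[...,0]<32)&(hsv[...,1]>110)&(d>0)
X=(C-[507.4,-212.5,0])@Ro.from_euler('z',-15.5,degrees=True).as_matrix()
b=br&(abs(X[...,1])<10)&(X[...,0]>5)&(X[...,0]<30)&(C[...,2]>80); print('button',b.sum(),X[b].min(0) if b.any() else 0,X[b].max(0) if b.any() else 0)
w=load('s7')[0][160:205,190:235]; cv2.imwrite('pics/c8.png',np.hstack([cv2.resize(w,(400,400),interpolation=cv2.INTER_CUBIC),cv2.resize(p[150:210,240:310],(390,400),interpolation=cv2.INTER_CUBIC)])[:,:,::-1])
E
```

```text
top z [196.96151516 204.8576469  206.35129959] ((507.90045166015625, -213.05494689941406), (31.96172523498535, 32.826377868652344), 74.48017883300781)
collar 75.29611741420877
button 82 [ 11.67544647  -9.81373928 108.73887554] [ 21.15156992   9.56780428 389.92841767]
```

View pics/c8.png

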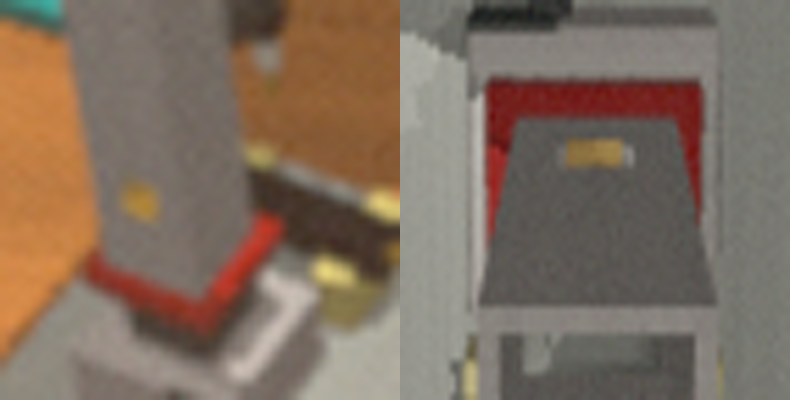

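The button stands out through the hole at (595,153), and the mast top is 130 mm above the collar, so it is seated and locked. The gripper is clear. Handing in.

```bash
python3 -c "
from rig import r
print(r.sign_off())"
```

```text
the job is handed in; nothing more can be done
None
```

The mast is seated on the grey fixture's stub with the brass button out through its hole; the lock held an upward pull that reached about 9 N (more than the 5 N asked), the mast was let go, and the job was handed in at about 19 s.

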